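# Load the vice-overhaul kit tray, tall housing last

## Robot

A 6-joint arm with a two-finger parallel gripper is mounted at the origin on the work surface. World frame = base frame: x ahead of the robot, y to its left, z up, the work surface at z = 0. Lengths are in m, angles in rad, forces in N, time in s.
With the tool pointing down it reaches from about 0.3 to 0.875 m from the base axis. Payload 6.4 kg.
Tool frame: the origin (TCP) lies on the centre line of the jaws, within the pads' length; the fingertips stand ctrl.nose_length ahead of it and the grasp point (between the pads) lies 6 mm ahead of it (ctrl.nose_length is the distance from the TCP to the fingertips, in m); x points along the fingers, y is the direction in which the jaws open and shut, and the axes are right-handed (so a half turn about x gives the same grasp; the last joint's range is limited). The gripper opens to 85 mm and grips with 20 to 120 N. Pads are 22 mm wide; open, the fingers measure 114 mm over their backs; the gripper's body (76 mm by 85 mm) begins 54 mm behind the grasp point. The pads swing forward as they close: fully open they stand 13 mm farther back than shut.
Start: joints at [-1.55, 0.181, 1.607, -0, 1.354, -0.206], TCP at [0.129, -0.56, 0.256] pointing down, gripper open.
Joint ranges: [-2.99, 2.99], [-0.89, 2.07], [0.3, 2.58], [-1.14, 4.28], [0, 2.63], [-3.12, 3.12]. Speed limits (rad/s): [2.57, 2.57, 3.01, 3.14, 3.14, 3.14].

## Interface

Orientations are given as a unit quaternion [w, x, y, z].
In Python, from bench import telemetry, cams, workorder, spotter, ctrl gives the robot as it stands. The module is installed in compiled form; this text tells all that it offers.
- The arm moves only by the tool servo_tool, never from a script. Its argument "targets" is one flat list of numbers, 4 for each row, row after row: the shift along the tool's x, y, z in mm, then the turn about the tool's x in rad. A call has exactly 5 rows; each row shifts and turns the commanded pose from where the row before left it, along the tool's axes as they then stand; what a row does not reach is not made up. A row lasts 1/10 s, in which the tool goes at most 50 mm and 8.59 degrees, less where a joint would pass 70% of its speed; a pose out of reach is approached as far as the arm can. A call is refused whole if a number of a shift passes 50 or a number of a turn 0.15, either way. A call with a gripper value outside its range is refused whole. "fingers" is the finger opening in mm, from 0 to 85.4, set as the call begins (left out, the last holds). The fingers move at their own pace and stop on an object; the grip force is fixed at half the most. Time passes only in rows, so rows that do not move let the fingers close, or fill a call up. It gives the time, the measured TCP pose, the force and the opening at its end, in the units of the state.
- telemetry.get_obs(): the state, without advancing time (a new reading comes with each control period).
- cams.camera(name): name is "side" or "top" or "wrist"; returns (picture, depth): 384x512x3 uint8, blue, green, red; 384x512 float32, m along the optical axis (not along the pixel's ray), 0 where there is no reading.
- cams.camera_params(name): a dict with "intrinsics" (3x3 intrinsics, pixels), "D" ([k1, k2, p1, p2, k3] as OpenCV has them; the pictures are not rectified), "R" (3x3) and "t" (3): a world point X has camera coordinates R X + t; the wrist camera has in their place "mount" (4x4, takes a point from camera to tool coordinates, whose origin is the TCP and whose axes are the tool frame's). Camera axes: x right, y down, z forward; pixel columns grow to the right and rows downward; lengths in m; the calibration is good to about 2 mm. A picture is of the moment at which its call begins: read the wrist's pose just before it. camera_params takes no time and is no camera call.
- workorder.hand_in(): hands the job in, once; it reports no verdict.
Trained networks look in the newest picture that a camera, given by its name, has taken for a name from the list of things; names that differ only in an ending like _2 or _b are one class to them, and where a whole thing is asked for, a point or a joint stands for the part that bears it (a point fixed in the world has none). Each returns a list of dicts, best first, with "score" (0 to 1); they miss things now and then, are a little off and sometimes report something else, mostly with a low value. They report only what shows in the picture. A call takes as long as a camera call. They do not tell look-alikes from the thing itself.
- spotter.search_frame(camera, thing): "pixel" ([column, row] in pixels, amid what is visible of it).
The state is a dict: "time_s": time; "q": joint angles; "dq": joint speeds; "joint_efforts": joint torques, N m; "eef_pos": TCP position; "eef_rot": TCP orientation; "wrist_force": force on the tool from outside, world axes, zero at the start; "torque": the same for the moment, N m; "opening": opening from 0.0 (shut) to 1.0 (fully open).
Only numpy, scipy, OpenCV 4.12 (cv2) and the standard library are available. Lean on these libraries where they do the work, as an engineer would, in place of code of your own. Each camera call takes 0.05 s, during which the arm holds its last target.

## Task

Load the three loose vice parts into their pockets in the kit tray: lay the cover plate and the screw shaft flat in their pockets first, and only when both are lying in place stand the tall housing upright in the middle pocket, so that it never blocks the reach to the low ones. Lower the housing gently to the tray floor rather than dropping it, never tip it over, and leave the hammer and the file where they lie.

Things in the scene. Friction and masses are not known exactly. Their poses are not given: they have to be found in the camera images.
- tray: Plywood kit tray fixed to the bench, 172 (x) x 234 (y) mm, floor 6 mm thick; wooden strips 6 mm wide rise 8 mm above the floor round three open pockets side by side along the tray y (there is plain floor beside the square one). Origin under its centre at bench level; x along the long pockets, y across the three, z up. Turned by up to 20 degrees.
- shaft_pocket (a point): Centre of the floor of the shaft's pocket (the narrow long one at the tray's -y side), 160 (x) x 54 (y) mm inside, at tray (0, -84, 6) mm; axes as the tray's.
- housing_pocket (a point): Centre of the floor of the housing's pocket (the square one in the middle), 86 x 86 mm inside, at tray (0, -8, 6) mm; axes as the tray's.
- cover_pocket (a point): Centre of the floor of the cover's pocket (the wide long one at the tray's +y side), 160 (x) x 70 (y) mm inside, at tray (0, 76, 6) mm; axes as the tray's.
- cover: Dark steel cover plate, 150 (x) x 60 (y) x 10 mm, lying flat on the bench, with a block-shaped boss standing on its middle, 50 (x) x 30 (y) mm and 28 mm high (top 38 mm above the underside): grip the boss across its 30 mm. Origin at the centre of the underside, z up. About 0.4 kg. Either way round fits its pocket.
- shaft: Steel screw shaft lying on the bench, 150 mm long: round threaded bar 24 mm thick (grip here) with a 44 x 44 mm square block at each end (36 mm long at -x, 18 mm at +x) on which it lies, so the bare bar (x = -39 to +57 mm) runs 10 mm clear of the surface, axis 22 mm up. Origin: centre of the underside, mid-length; x along the bar, z up. About 0.5 kg. Either way round fits its pocket.
- shaft_mid (a point): Point on the shaft's axis midway along its length, 22 mm above its underside.
- housing: Tall grey cast housing standing upright, 150 mm high: square foot plate 76 x 76 x 12 mm (sides along its x and y), round body 74 mm thick up to 95 mm tapering to 105 mm, then a bright round neck 40 mm thick from 105 to 150 mm, by which to grip it. Origin: centre of the underside, z up. About 0.7 kg. Any quarter turn fits its pocket.
- hammer: Hammer, 300 mm long, lying at the far edge of the work; leave it alone.
- file: Flat file with a red handle, 310 mm long, lying at the far edge of the work; leave it alone.
Not all that is in view belongs to the job. What is shaped like the cover but brown is not meant.

How it is judged:
By the outcome, as a careful person would: the job done as asked, in the order asked, and still so for the second after the job is handed in, with the robot touching nothing.
It also fails if it takes over 72 s, if anything falls off the work surface, if the arm or the gripper's body presses on something with over 40 N, if the wrist force passes 120 N, or if a joint passes its speed limit or range.

## Working session

There is one attempt and no reset: what is moved stays moved. The work goes in short steps, Python scripts to look and compute and a tool call to move; the robot and the scene stay as the last step left them, time stands still between calls to the robot, and variables do not carry over. Pictures are saved under pics/ and viewed, and the job is handed in when it is done.

Besides the shell and the picture viewer there is one more tool, called after "Call:" by a JSON object that holds its "method" and its "body", one argument or row to a line. servo_tool: Moves the arm, as the interface text tells. Its arguments: {"type":"object","properties":{"targets":{"type":"array","items":{"type":"number"}},"fingers":{"type":"number"}},"required":["targets"]}

```bash
mkdir -p pics; ls
python3 - <<'E'
from bench import telemetry, cams, workorder, spotter, ctrl
import cv2,numpy as np,pickle
o=telemetry.get_obs();print(o); print(ctrl.nose_length)
d={}
for n in ["top","side"]:
    im,dp=cams.camera(n);cv2.imwrite(f"pics/{n}0.png",im);p=cams.camera_params(n);print(n,p);d[n]=(im,dp,p)
    if n=="top":
        for t in ["cover","shaft","housing","tray","hammer","file"]:
            print(t,spotter.search_frame(n,t))
print(cams.camera_params("wrist"))
pickle.dump(d,open("d0.pkl","wb"))
print(telemetry.get_obs()["time_s"])
E
```

```text
pics
{'time_s': 0.0, 'q': array([-1.55033443e+00,  1.81567474e-01,  1.60799030e+00, -1.33992629e-05,
        1.35381396e+00, -2.06335408e-01]), 'dq': array([ 0.0025219 , -0.0009839 ,  0.00018401, -0.00020163, -0.00127435,
       -0.00144498]), 'joint_efforts': array([-1.48331787e-04, -4.44871724e+01, -3.51332724e+01, -2.94391566e-04,
        9.18369245e-03, -1.20132111e-05]), 'eef_pos': array([ 0.12927613, -0.55975833,  0.25537782]), 'eef_rot': array([ 0.07938748,  0.70261859,  0.08064091, -0.70251106]), 'wrist_force': array([ 0.78200407, -0.12818242,  0.09578458]), 'torque': array([-0.03363114, -0.00810497, -0.02583988]), 'opening': 0.9995294559681147}
0.025
top {'intrinsics': array([[361.6601983 ,   0.        , 255.22298616],
       [  0.        , 361.6601983 , 197.08821555],
       [  0.        ,   0.        ,   1.        ]]), 'D': array([0.00651274, 0.        , 0.        , 0.        , 0.        ]), 'R': array([[ 0.01877009, -0.99966152,  0.01801447],
       [-0.98964181, -0.02114076, -0.14199354],
       [ 0.14232632, -0.01516264, -0.98970365]]), 't': array([-0.08627703,  0.55199
[... 843 characters left out ...]
 [ 0.15720744,  0.63800695, -0.75381228]]), 't': array([-0.5611112 ,  0.07236829,  0.96947534])}
{'intrinsics': array([[307.18009329,   0.        , 256.14898049],
       [  0.        , 307.18009329, 197.91040205],
       [  0.        ,   0.        ,   1.        ]]), 'D': array([-0.05026998,  0.        ,  0.        ,  0.        ,  0.        ]), 'mount': array([[ 7.58834884e-04, -3.22580130e-01,  9.46541855e-01,
        -1.18244854e-01],
       [ 9.99998562e-01,  1.68040212e-03, -2.29012016e-04,
        -2.12869726e-04],
       [-1.51669622e-03,  9.46540668e-01,  3.22580941e-01,
        -8.24686585e-02],
       [ 0.00000000e+00,  0.00000000e+00,  0.00000000e+00,
         1.00000000e+00]])}
0.4
```

View pics/top0.png

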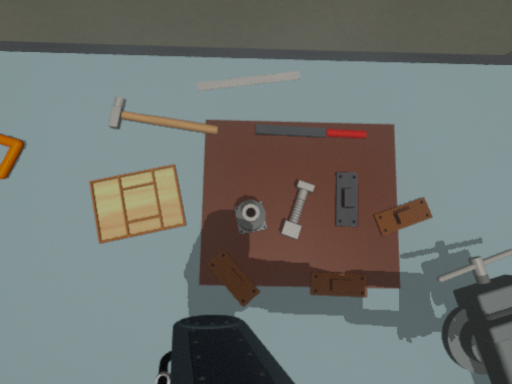

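View pics/side0.png

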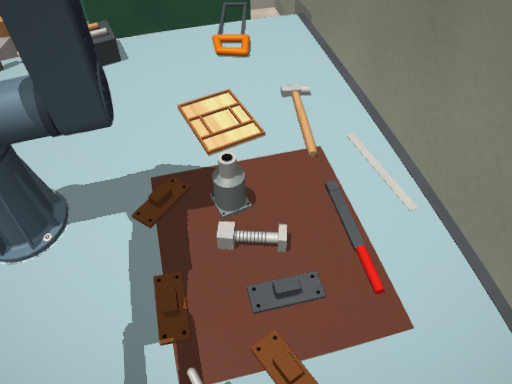

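Run:
```python
import cv2
im=cv2.imread("pics/top0.png")
cv2.imwrite("pics/crop0.png",cv2.resize(im[150:330,190:460],None,fx=2.9,fy=2.9,interpolation=cv2.INTER_CUBIC))
cv2.imwrite("pics/crop1.png",cv2.resize(im[110:300,50:220],None,fx=3,fy=3,interpolation=cv2.INTER_CUBIC))
```

```text
(no output)
```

View pics/crop0.png

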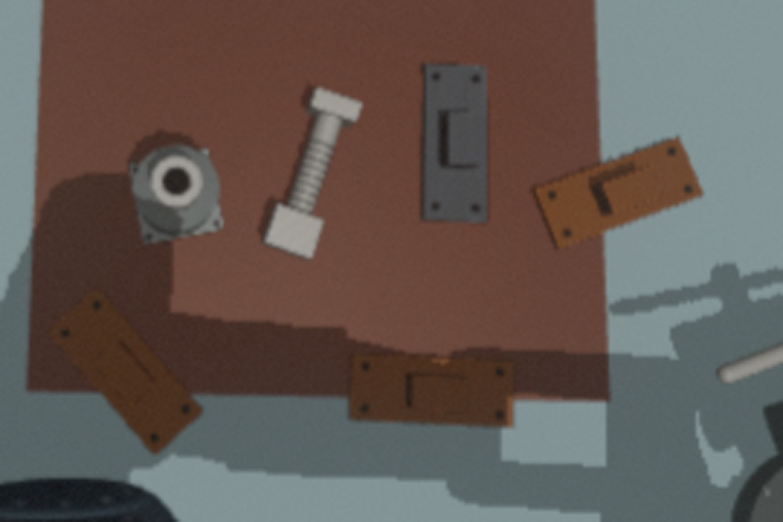

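View pics/crop1.png

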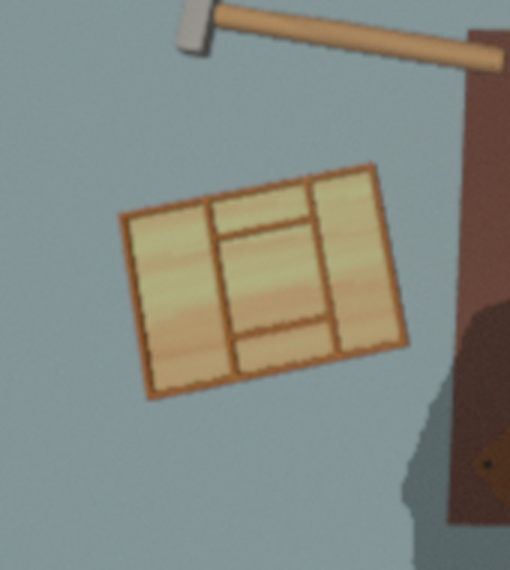

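The steel-grey cover is at (346,198). Three brown look-alikes are at (402,217), (234,279) and (338,285), and they are rejected on colour; the crop confirms the grey one. The shaft is at (298,212), the housing at (251,215) and the tray at (138,204). Next I measure them in world coordinates.

```bash
cat > h.py <<'E'
import numpy as np,cv2
def pts(dp,p):
    H,W=dp.shape
    uv=np.stack(np.meshgrid(np.arange(W),np.arange(H)),-1).reshape(-1,1,2).astype(np.float64)
    n=cv2.undistortPoints(uv,p["intrinsics"],p["D"]).reshape(H,W,2)
    c=np.concatenate([n,np.ones((H,W,1))],-1)*dp[...,None]
    return (c-p["t"])@p["R"]
def onplane(px,p,z):
    n=cv2.undistortPoints(np.array(px,float).reshape(-1,1,2),p["intrinsics"],p["D"]).reshape(-1,2)
    d=np.c_[n,np.ones(len(n))]@p["R"]; o=-p["R"].T@p["t"]
    return o+d*((z-o[2])/d[:,2])[:,None]
def proj(X,p):
    return cv2.projectPoints(np.array(X,float).reshape(-1,1,3),cv2.Rodrigues(p["R"])[0],p["t"],p["intrinsics"],p["D"])[0].reshape(-1,2)
E
python3 - <<'E'
import pickle;from h import *
d=pickle.load(open("d0.pkl","rb"))
im,dp,p=d["top"]; P=pts(dp,p)
def show(name,box,z0,z1):
    x0,y0,x1,y1=box
    Q=P[y0:y1,x0:x1].reshape(-1,3); m=(Q[:,2]>z0)&(Q[:,2]<z1); Q=Q[m]
    r=cv2.minAreaRect((Q[:,:2]*1000).astype(np.float32))
    print(name,len(Q),"c",np.round(r[0],1),"size",np.round(r[1],1),"ang",round(r[2],1),"z",np.round(np.percentile(Q[:,2]*1000,[5,50,95]),1),"mean",np.round(Q.mean(0)*1000,1))
Q=P[240:260,60:120].reshape(-1,3);print("bench z",np.median(Q[:,2]))
show("cover all",(325,160,368,238),.005,.05)
show("cover boss",(325,160,368,238),.028,.05)
show("shaft all",(275,170,320,245),.02,.06)
show("shaft hi",(275,170,320,245),.038,.06)
show("housing neck",(225,185,275,245),.14,.17)
show("housing foot",(225,185,275,245),.006,.02)
show("housing all",(225,185,275,245),.006,.17)
show("tray",(80,155,195,255),.004,.03)
show("tray strips",(80,155,195,255),.0105,.03)
c=onplane([(90.3,181.3),(175,164.7),(186,225.3),(99.7,243.3)],p,.014);print(np.round(c*1000,1),np.round(c.mean(0)*1000,1))
E
```

```text
bench z 0.0008157783987666244
cover all 1190 c [ 565.3 -326.5] size [ 98.1 214.6] ang 86.1 z [ 7.  10.7 38.9] mean [ 556.6 -325.    15.5]
cover boss 226 c [ 557.6 -327.5] size [30.5 49.6] ang 88.5 z [34.  38.  40.3] mean [ 557.1 -327.2   37.6]
shaft all 693 c [ 523.2 -188.6] size [ 43.8 150.1] ang 71.9 z [26.9 39.9 46.6] mean [ 519.8 -187.3   38. ]
shaft hi 353 c [ 523.2 -188.8] size [ 43.7 149.9] ang 71.8 z [40.9 44.3 47. ] mean [ 507.8 -183.7   44.1]
housing neck 232 c [500.1 -64.4] size [37.9 37.4] ang 1.2 z [148.  150.6 153.1] mean [500.6 -63.9 150.5]
housing foot 132 c [498.6 -59.3] size [ 83.2 118.2] ang 18.0 z [ 7.8 12.4 15. ] mean [482.5 -64.5  12.1]
housing all 850 c [498.6 -59.3] size [ 83.2 118.2] ang 18.0 z [ 11.5 100.  152. ] mean [495.1 -63.6  98.6]
tray 5433 c [533.2 248.2] size [275.  313.1] ang 2.4 z [ 4.5  7.3 15.7] mean [533.6 246.    8.5]
tray strips 1274 c [534.  244.6] size [172.7 237. ] ang 13.1 z [11.  14.2 17. ] mean [533.8 245.3  14.2]
[[591.2 373.9  14. ]
 [642.7 146.9  14. ]
 [476.8 109.1  14. ]
 [424.5 335.3  14. ]] [533.8 241.3  14. ]
```

```bash
cat >> h.py <<'E'
def R2(a): return np.array([[np.cos(a),-np.sin(a)],[np.sin(a),np.cos(a)]])
E
python3 - <<'E'
import pickle;from h import *
from scipy.optimize import minimize
d=pickle.load(open("d0.pkl","rb"))
# template 1mm of strips: 172x234
g=np.stack(np.meshgrid(np.arange(-100,101,1.),np.arange(-130,131,1.),indexing="ij"),-1)
X,Y=g[...,0],g[...,1]
ins=(abs(X)<86)&(abs(Y)<117)
pk=((abs(X)<80)&(abs(Y+84)<27))|((abs(X)<43)&(abs(Y+8)<43))|((abs(X)<80)&(abs(Y-76)<35))
pl=(abs(X)<80)&(abs(Y+8)<43)&(abs(X)>49)
T=(ins&~pk&~pl).astype(float); fl=(ins&(pk|pl)).astype(float)
def fit(n,x0):
    im,dp,p=d[n]; hsv=cv2.cvtColor(im,cv2.COLOR_BGR2LAB).astype(float)
    im2=cv2.GaussianBlur(im,(0,0),.7).astype(np.float32)
    # brightness: strips darker than the floor; outside is blue: use b channel
    lab=cv2.cvtColor(im2/255,cv2.COLOR_BGR2LAB)
    def samp(v):
        W=g.reshape(-1,2)@R2(v[2]).T+v[:2]
        px=proj(np.c_[W/1000,np.full(len(W),.014)],p).astype(np.float32)
        return cv2.remap(lab,px[:,0].reshape(X.shape),px[:,1].reshape(X.shape),cv2.INTER_LINEAR)
    def cost(v):
        S=samp(v); o=S[(T==0)&(fl==0)];t=S[T>0];f=S[fl>0]
        return ((o-o.mean(0))**2).sum()+((t-t.mean(0))**2).sum()+((f-f.mean(0))**2).sum()
    best=None
    r=minimize(cost,x0,method="Nelder-Mead",options=dict(initial_simplex=np.array(x0)+np.array([[0,0,0],[8,0,0],[0,8,0],[0,0,.08]])))
    print(n,np.round(r.x[:2],1),np.degrees(r.x[2]).round(2),r.fun)
for n in ("top","side"):
    fit(n,[534,243,.228])
    fit(n,[530,240,.26])
# cover contour by colour at top
for n in ("top","side"):
    im,dp,p=d[n];P=pts(dp,p)
    w=P[...,:2]; m=(P[...,2]>.005)&(P[...,2]<.016)&(abs(P[...,0]-.557)<.1)&(abs(P[...,1]+.327)<.05)
    # grey low-saturation
    hsv=cv2.cvtColor(im,cv2.COLOR_BGR2HSV); m&=(hsv[...,1]<70)
    m=cv2.morphologyEx(m.astype(np.uint8),cv2.MORPH_OPEN,np.ones((2,2),np.uint8))>0
    q=(P[m][:,:2]*1000).astype(np.float32); print(n,"cover",len(q),cv2.minAreaRect(q))
    m=(P[...,2]>.030)&(P[...,2]<.05)&(abs(P[...,0]-.557)<.06)&(abs(P[...,1]+.327)<.05)
    q=(P[m][:,:2]*1000).astype(np.float32); print(n,"boss",len(q),cv2.minAreaRect(q))
    m=(P[...,2]>.038)&(P[...,2]<.05)&(abs(P[...,0]-.523)<.1)&(abs(P[...,1]+.188)<.05)
    q=(P[m][:,:2]*1000).astype(np.float32); print(n,"shaft",len(q),cv2.minAreaRect(q))
    m=(P[...,2]>.115)&(P[...,2]<.17)&(abs(P[...,0]-.5)<.06)&(abs(P[...,1]+.064)<.05)
    q=(P[m][:,:2]*1000).astype(np.float32); print(n,"neck",len(q),cv2.minAreaRect(q))
    hsvf=hsv[...,1]<70
    m=(P[...,2]>.007)&(P[...,2]<.017)&(abs(P[...,0]-.5)<.06)&(abs(P[...,1]+.064)<.06)&hsvf
    q=(P[m][:,:2]*1000).astype(np.float32); print(n,"foot",len(q),cv2.minAreaRect(q))
E
```

```text
top [535.3 243.2] 13.16 2049223.75
top [535.3 243.3] 13.17 2048900.5
side [530.8 237.1] 13.13 9900526.0
side [530.8 237.1] 13.15 9900526.0
top cover 903 ((529.836669921875, -210.1575927734375), (155.55348205566406, 341.032958984375), 12.55158519744873)
top boss 222 ((557.6376953125, -327.5425720214844), (30.449281692504883, 49.57868957519531), 88.53244018554688)
top shaft 352 ((523.2032470703125, -188.76690673828125), (43.6688232421875, 149.85951232910156), 71.8445816040039)
top neck 244 ((500.12017822265625, -64.26090240478516), (37.689720153808594, 37.915470123291016), 89.85199737548828)
top foot 122 ((500.819580078125, -63.629905700683594), (75.61148071289062, 75.62300872802734), 11.986419677734375)
side cover 1497 ((523.9380493164062, -504.03887939453125), (441.9700622558594, 155.95306396484375), 78.92350006103516)
side boss 386 ((556.8792724609375, -327.8312072753906), (32.50541305541992, 50.21516418457031), 89.27481079101562)
side shaft 439 ((520.98828125, -189.47235107421875), (46.07158660888672, 150.6540985107422), 72.16551971435547)
side neck 393 ((499.2620544433594, -64.49580383300781), (40.46387481689453, 39.336669921875), 70.05574035644531)
side foot 221 ((498.177734375, -64.19181823730469), (75.8009033203125, 80.35397338867188), 13.29270076751709)
```

Run:
```python
import cv2
im=cv2.imread("pics/top0.png");a=cv2.resize(im[185:250,220:285],(520,520),interpolation=cv2.INTER_CUBIC)
cv2.imwrite("pics/hous.png",a)
im=cv2.imread("pics/side0.png");a=cv2.resize(im[145:220,195:270],(600,600),interpolation=cv2.INTER_CUBIC)
cv2.imwrite("pics/hous_s.png",a)
```

```text
(no output)
```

View pics/hous.png

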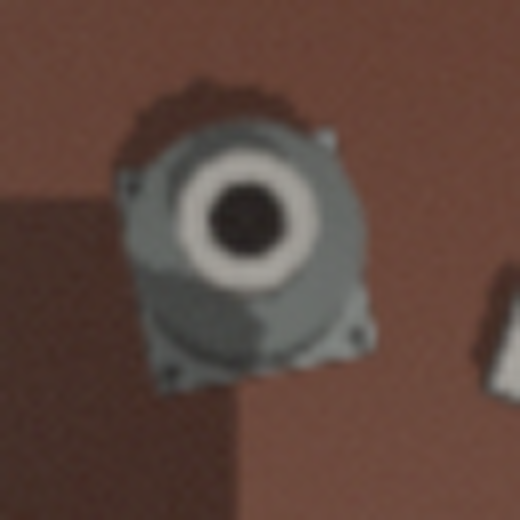

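View pics/hous_s.png

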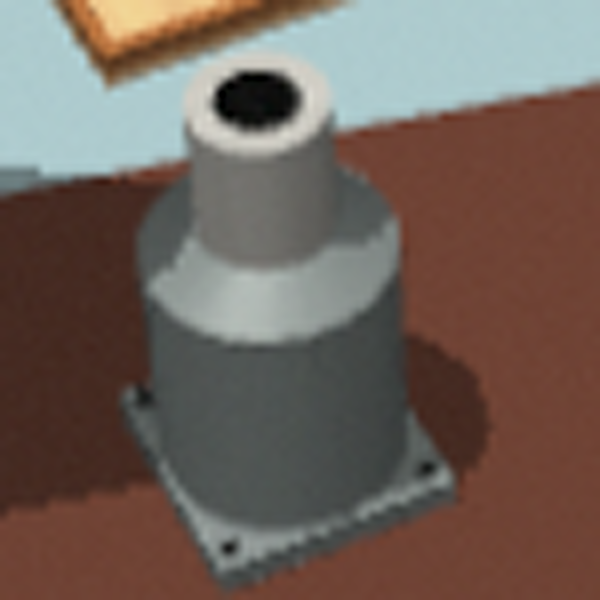

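```bash
cat >> h.py <<'E'
from scipy.spatial.transform import Rotation as Ro
def st(tx=None,yawy=None):
    """report; tx target TCP mm, yawy target world angle (deg) of tool y (mod 180)"""
    from bench import telemetry
    o=telemetry.get_obs();w,x,y,z=o["eef_rot"];M=Ro.from_quat([x,y,z,w]).as_matrix()
    a=np.degrees(np.arctan2(M[1,1],M[0,1]))
    print("t",round(o["time_s"],2),"pos",np.round(o["eef_pos"]*1000,1),"tilt z",np.round(M[2],3),"yawy %.2f"%a,"F",np.round(o["wrist_force"],1),"op %.3f"%o["opening"],"q6 %.2f"%o["q"][5])
    if yawy is not None:
        dl=(yawy-a+90)%180-90
        print("turn about tool x (rad) %.3f"%(-np.radians(dl)))
        M=Ro.from_rotvec([0,0,np.radians(dl)]).as_matrix()@M
    if tx is not None: print("shift after turn (tool x,y,z mm)",np.round(M.T@(np.array(tx)-o["eef_pos"]*1000),1))
    return o,M
E
python3 -c "
from h import *
st([557.3,-327.7,120],88.9)"
```

```text
t 0.4 pos [ 129.3 -560.2  256.2] tilt z [-1. -0. -0.] yawy -77.01 F [-0.7  0.2  0.1] op 0.999 q6 -0.21
turn about tool x (rad) 0.246
shift after turn (tool x,y,z mm) [ 136.2 -240.7 -423.4]
```

Run:
```python
import pickle;from h import *
d=pickle.load(open("d0.pkl","rb"))
im,dp,p=d["top"];P=pts(dp,p)
for c in [(480,268),(500,300),(470,330),(490,350),(440,277)]: print(c,np.round(P[c[1],c[0]]*1000))
print(proj([[.129,-.56,.256],[.129,-.56,.4]],p))
```

```text
(480, 268) [ 384. -599.  142.]
(500, 300) [ 320. -595.  209.]
(470, 330) [ 230. -611.   68.]
(490, 350) [ 201. -611.  139.]
(440, 277) [ 363. -492.  167.]
[[506.92911799 406.50110546]
 [574.55467688 447.82345554]]
```

Call:
{"method": "servo_tool", "body": {
  "targets": [0,0,0,0.123,0,-30,0,0.123,0,-45,0,0,0,-45,-15,0,0,-40,-30,0]
}}

```text
time_s: 0.9
eef_pos: [0.173, -0.3996, 0.256]
eef_rot: [0.008, -0.707, 0.008, 0.707]
wrist_force: [1.6, -0.5, 0.5]
opening: 1.0
```

Call:
{"method": "servo_tool", "body": {
  "targets": [0,-25,-40,0,0,-25,-40,0,0,-20,-45,0,0,-10,-45,0,0,0,-48,0]
}}

```text
time_s: 1.4
eef_pos: [0.395, -0.3239, 0.2568]
eef_rot: [-0.006, 0.707, -0.007, -0.707]
wrist_force: [0.0, -1.7, 0.9]
opening: 1.0
```

Call:
{"method": "servo_tool", "body": {
  "targets": [0,0,-48,0,0,0,-45,0,0,0,-30,0,0,0,0,0,0,0,0,0]
}}

```text
time_s: 1.9
eef_pos: [0.5163, -0.3275, 0.2557]
eef_rot: [0.007, -0.707, 0.006, 0.707]
wrist_force: [-0.2, 0.5, 0.8]
opening: 0.998
```

```bash
python3 -c "
from h import *
from bench import cams
o,M=st([557.3,-327.7,120],88.9)
im,dp=cams.camera('wrist');cv2.imwrite('pics/w1.png',im)
import pickle;pickle.dump((o,M,im,dp),open('w1.pkl','wb'))"
```

```text
t 1.9 pos [ 516.3 -327.5  255.7] tilt z [-1.    -0.001  0.001] yawy -91.03 F [-0.2  0.5  0.8] op 0.998 q6 0.83
turn about tool x (rad) 0.001
shift after turn (tool x,y,z mm) [135.6  -0.5 -41.2]
```

View pics/w1.png

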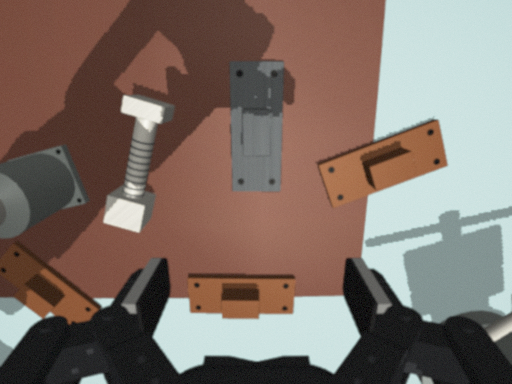

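The wrist picture shows the grey cover at (257,125), the shaft at (137,165) and brown look-alikes at (382,165), (240,295) and (45,285). I'll refine the cover and shaft poses from it.

```bash
cat >> h.py <<'E'
def wpts(o,M,dp):
    from bench import cams
    p=cams.camera_params("wrist");mt=p["mount"]
    R=M@mt[:3,:3]; t=M@mt[:3,3]+o["eef_pos"]
    return pts(dp,dict(intrinsics=p["intrinsics"],D=p["D"],R=R.T,t=-R.T@t)),dict(intrinsics=p["intrinsics"],D=p["D"],R=R.T,t=-R.T@t)
def rect(P,c,half,z,name,mask=None):
    m=(P[...,2]>z[0])&(P[...,2]<z[1])&(abs(P[...,0]-c[0])<half[0])&(abs(P[...,1]-c[1])<half[1])
    if mask is not None: m&=mask
    m=cv2.morphologyEx(m.astype(np.uint8),cv2.MORPH_OPEN,np.ones((2,2),np.uint8))>0
    q=(P[m][:,:2]*1000).astype(np.float32);r=cv2.minAreaRect(q)
    print(name,len(q),np.round(r[0],1),np.round(r[1],1),round(r[2],2),"z",np.round(np.median(P[m][:,2])*1000,1))
E
python3 -c "
from h import *
import pickle
o,M,im,dp=pickle.load(open('w1.pkl','rb'))
P,p=wpts(o,M,dp)
rect(P,(.557,-.327),(.06,.05),(.03,.05),'boss')
rect(P,(.557,-.327),(.1,.06),(.005,.05),'cover')
rect(P,(.522,-.189),(.1,.06),(.036,.06),'shaft')
"
```

```text
boss 1307 [ 563.  -330.1] [31.1 71.7] 89.09 z 38.6
cover 6667 [ 556.  -329.8] [ 61. 152.] 89.01 z 10.9
shaft 1989 [ 539.5 -204. ] [104.6 256.5] 47.56 z 44.5
```

Call:
{"method": "servo_tool", "body": {
  "targets": [30,0,-20,0,45,1,-20,0,45,0,0,0,40,0,0,0,30,0,0,0],
  "fingers": 60
}}

```text
time_s: 2.45
eef_pos: [0.5538, -0.3292, 0.0637]
eef_rot: [0.008, -0.706, 0.007, 0.708]
wrist_force: [-0.0, 0.7, 0.9]
opening: 0.706
```

Call:
{"method": "servo_tool", "body": {
  "targets": [15,0,0,0,8,0,0,0,0,0,0,0,0,0,0,0,0,0,0,0]
}}

```text
time_s: 2.95
eef_pos: [0.5572, -0.3307, 0.0454]
eef_rot: [-0.006, 0.708, -0.008, -0.706]
wrist_force: [0.6, -0.2, 0.4]
opening: 0.699
```

```bash
python3 -c "
from h import *
from bench import cams
o,M=st([556.5,-328.7,40],89)
im,dp=cams.camera('wrist');cv2.imwrite('pics/w2.png',im)
im,dp=cams.camera('side');cv2.imwrite('pics/s2.png',cv2.resize(im[200:384,180:400],None,fx=3,fy=3))"
```

```text
t 2.95 pos [ 557.2 -330.7   45.4] tilt z [-1.     0.002 -0.003] yawy -91.10 F [ 0.6 -0.2  0.4] op 0.699 q6 0.87
turn about tool x (rad) -0.002
shift after turn (tool x,y,z mm) [ 5.4 -2.   0.7]
```

View pics/s2.png

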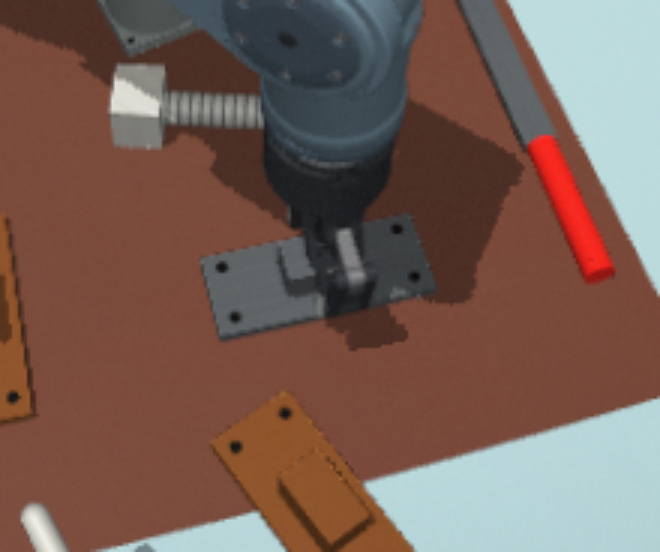

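Call:
{"method": "servo_tool", "body": {
  "targets": [4.5,-2,0,0,0,0,0,0,0,0,0,0,0,0,0,0,0,0,0,0]
}}

```text
time_s: 3.55
eef_pos: [0.5562, -0.3277, 0.0388]
eef_rot: [0.007, -0.707, 0.007, 0.707]
wrist_force: [0.2, -0.2, -0.8]
opening: 0.703
```

Call:
{"method": "servo_tool", "body": {
  "targets": [0,0,0,0,0,0,0,0,0,0,0,0,0,0,0,0,0,0,0,0],
  "fingers": 0
}}

```text
time_s: 4.05
eef_pos: [0.5563, -0.3279, 0.039]
eef_rot: [-0.007, 0.707, -0.007, -0.707]
wrist_force: [0.2, -1.0, 1.5]
opening: 0.34
```

Call:
{"method": "servo_tool", "body": {
  "targets": [0,0,0,0,0,0,0,0,-5,0,0,0,-15,0,0,0,-25,0,0,0]
}}

```text
time_s: 4.55
eef_pos: [0.5545, -0.3261, 0.0823]
eef_rot: [0.008, -0.706, 0.005, 0.709]
wrist_force: [-0.5, 0.3, -3.3]
opening: 0.338
```

Call:
{"method": "servo_tool", "body": {
  "targets": [-35,0,0,0,-40,0,0,0,-40,-5,0,0,-30,-20,0,0,-8,-35,0,0]
}}

```text
time_s: 5.05
eef_pos: [0.5587, -0.2699, 0.2426]
eef_rot: [-0.006, 0.709, -0.01, -0.705]
wrist_force: [1.2, 0.3, -3.1]
opening: 0.334
```

Call:
{"method": "servo_tool", "body": {
  "targets": [0,-45,0,0,0,-45,0,0,0,-45,0,0,0,-45,0,0,0,-45,0,0]
}}

```text
time_s: 5.55
eef_pos: [0.561, -0.0407, 0.2375]
eef_rot: [-0.007, 0.707, -0.007, -0.707]
wrist_force: [0.4, -1.2, -3.8]
opening: 0.343
```

Call:
{"method": "servo_tool", "body": {
  "targets": [0,-45,0,0,0,-45,0,0,0,-45,0,0,0,-45,0,0,0,-45,0,0]
}}

```text
time_s: 6.05
eef_pos: [0.5652, 0.1842, 0.2375]
eef_rot: [0.007, -0.707, 0.007, 0.707]
wrist_force: [1.9, -0.3, -3.4]
opening: 0.339
```

Call:
{"method": "servo_tool", "body": {
  "targets": [0,-35,0,-0.06,0,-25,0,-0.07,0,0,0,-0.07,0,0,0,-0.047,0,0,0,0]
}}

```text
time_s: 6.55
eef_pos: [0.565, 0.2426, 0.2372]
eef_rot: [-0.081, -0.702, -0.081, 0.703]
wrist_force: [0.4, -0.7, -3.9]
opening: 0.338
```

```bash
python3 -c "
from h import *
from bench import cams
o,M=st([517.2,317.3,48],-76.95)
im,dp=cams.camera('wrist');cv2.imwrite('pics/w3.png',im)
import pickle;pickle.dump((o,M,im,dp),open('w3.pkl','wb'))"
```

```text
t 6.55 pos [565.  242.6 237.2] tilt z [-1.    -0.     0.001] yawy -76.88 F [ 0.4 -0.7 -3.9] op 0.338 q6 1.55
turn about tool x (rad) 0.001
shift after turn (tool x,y,z mm) [189.2 -83.5  29.6]
```

View pics/w3.png

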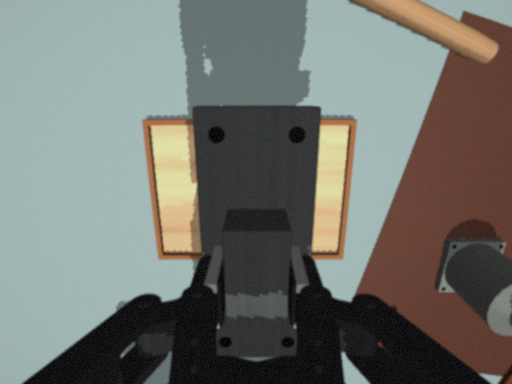

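The wrist image shows the cover held straight in the jaws, with the tray's outer corners at about (145,121), (356,120), (344,259) and (159,259).

```bash
python3 -c "
from h import *
import pickle
o,M,im,dp=pickle.load(open('w3.pkl','rb'))
P,p=wpts(o,M,dp)
c=onplane([(145,121),(356,120),(344,258),(159,258)],p,.014)*1000
print(np.round(c,1),c.mean(0))
e=c[0]-c[3];f=c[1]-c[2];print(np.degrees(np.arctan2(e[1],e[0])),np.degrees(np.arctan2(f[1],f[0])),np.linalg.norm(c[0]-c[1]),np.linalg.norm(e))
hsv=cv2.cvtColor(im,cv2.COLOR_BGR2HSV)
rect(P,(.534,.243),(.15,.18),(.0105,.022),'tray strips')
m=(P[...,2]>.15)&(P[...,2]<.215)
# held cover plate
w=(P-o['eef_pos'])@M*1000
q=w[(w[...,0]>20)&(w[...,0]<36)&(abs(w[...,1])<50)&(w[...,2]<0)&(w[...,2]>-100)]
r=cv2.minAreaRect(q[:,[1,2]].astype(np.float32));print('held plate tool yz',r,np.median(q[:,0]),q[:,2].min())
"
```

```text
[[590.6 373.6  14. ]
 [643.9 149.7  14. ]
 [478.8 108.6  14. ]
 [425.4 336.9  14. ]] [534.66699013 242.22232883  14.        ]
12.520071986805444 13.975915334991337 230.1360227164739 169.28836619722205
tray strips 2538 [542.2 244.4] [208.7 243.6] 13.13 z 14.4
held plate tool yz ((-0.09047317504882812, -38.67996597290039), (77.04898834228516, 60.39545440673828), 89.89382934570312) 28.412888023216667 -77.22491353052153
```

Call:
{"method": "servo_tool", "body": {
  "targets": [0,-40,15,0,15,-40,16,0,40,-3,0,0,40,0,0,0,30,0,0,0]
}}

```text
time_s: 7.1
eef_pos: [0.5153, 0.3159, 0.1098]
eef_rot: [-0.08, -0.702, -0.08, 0.703]
wrist_force: [0.5, -0.8, -4.7]
opening: 0.345
```

Call:
{"method": "servo_tool", "body": {
  "targets": [20,0,0,0,10,0,0,0,0,0,0,0,0,0,0,0,0,0,0,0]
}}

```text
time_s: 7.6
eef_pos: [0.518, 0.3164, 0.0836]
eef_rot: [0.08, 0.704, 0.08, -0.701]
wrist_force: [0.2, -0.6, -3.8]
opening: 0.339
```

```bash
python3 -c "
from h import *
from bench import cams
o,M=st([515.4,316.3,45],-76.95)
im,dp=cams.camera('wrist');cv2.imwrite('pics/w4.png',im)
import pickle;pickle.dump((o,M,im,dp),open('w4.pkl','wb'))
im,dp=cams.camera('top');cv2.imwrite('pics/t4.png',cv2.resize(im[110:300,50:220],None,fx=3,fy=3))"
```

```text
t 7.6 pos [518.  316.4  83.6] tilt z [-1.    -0.    -0.003] yawy -76.97 F [ 0.2 -0.6 -3.8] op 0.339 q6 1.70
turn about tool x (rad) -0.000
shift after turn (tool x,y,z mm) [38.6 -0.4  2.7]
```

View pics/w4.png

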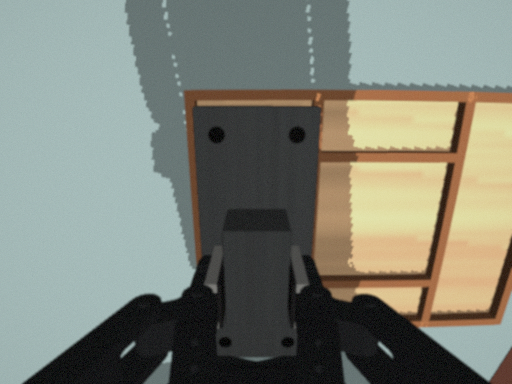

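View pics/t4.png

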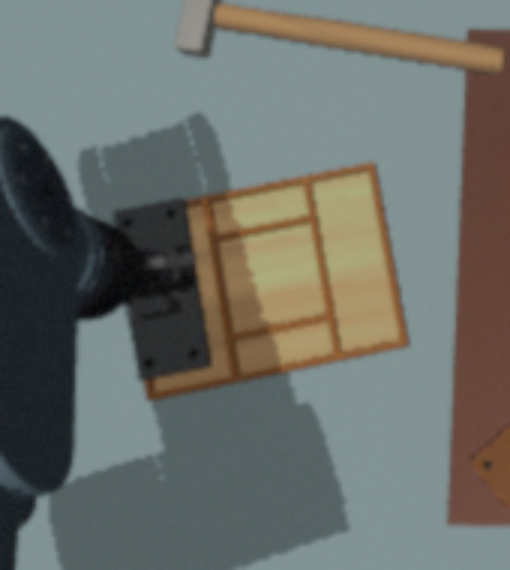

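```bash
python3 -c "
from h import *
import pickle
o,M,im,dp=pickle.load(open('w4.pkl','rb'))
P,p=wpts(o,M,dp)
px=[(184,91),(195,100),(315,100),(323,100),(467,97),(458,156),(439,278),(500,323),(325,152),(321,160)]
c=onplane(px,p,.014)[:,:2]*1000
t=(c-[534.7,242.8])@R2(np.radians(13.15))
for a,b in zip(px,t): print(a,np.round(b,1))
cv2.imwrite('pics/w4c.png',cv2.resize(im[80:200,170:340],None,fx=4,fy=4))
w=(P-o['eef_pos'])@M*1000
q=w[(w[...,0]>20)&(w[...,0]<36)&(abs(w[...,1])<50)&(w[...,2]<0)&(w[...,2]>-100)]
print(q[:,1].min(),q[:,1].max(),q[:,2].min())
"
```

```text
(184, 91) [ 84.9 117.8]
(195, 100) [ 79.8 111.7]
(315, 100) [79.8 41.2]
(323, 100) [79.8 36.5]
(467, 97) [ 82.8 -50.4]
(458, 156) [ 47.1 -51.8]
(439, 278) [-42.2 -56.9]
(500, 323) [ -85.  -116.5]
(325, 152) [49.  33.2]
(321, 160) [44.  35.4]
-30.279896640364772 30.077208305680987 -77.21800725887326
```

View pics/w4c.png

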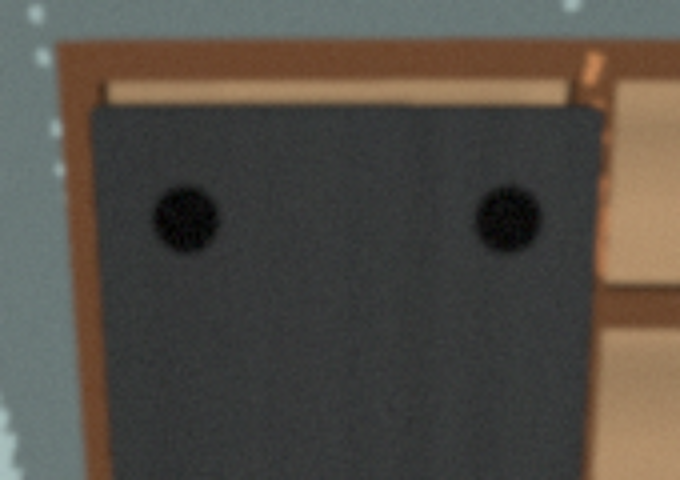

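Tray estimate confirmed to about 1 mm. Lowering.

Call:
{"method": "servo_tool", "body": {
  "targets": [10,0,2.5,0,10,0,0,0,8,0,0,0,4,0,0,0,0,0,0,0]
}}

```text
time_s: 8.2
eef_pos: [0.5135, 0.3152, 0.0485]
eef_rot: [-0.081, -0.702, -0.08, 0.703]
wrist_force: [-0.2, 0.8, -3.2]
opening: 0.339
```

Call:
{"method": "servo_tool", "body": {
  "targets": [2,0,0,0,2,0,0,0,1,0,0,0,0,0,0,0,0,0,0,0]
}}

```text
time_s: 8.7
eef_pos: [0.5145, 0.3156, 0.0451]
eef_rot: [0.08, 0.703, 0.08, -0.702]
wrist_force: [-0.1, -0.4, -2.2]
opening: 0.341
```

```bash
python3 -c "
from h import *
o,M=st([515.4,316.3,45],-76.95)"
```

```text
t 8.7 pos [514.5 315.6  45.1] tilt z [-1.    -0.    -0.001] yawy -76.95 F [-0.1 -0.4 -2.2] op 0.341 q6 1.70
turn about tool x (rad) 0.000
shift after turn (tool x,y,z mm) [ 0.1 -0.5 -1.1]
```

Call:
{"method": "servo_tool", "body": {
  "targets": [0.5,0,0,0,0.5,0,0,0,0,0,0,0,0,0,0,0,0,0,0,0]
}}

```text
time_s: 9.2
eef_pos: [0.5145, 0.3156, 0.045]
eef_rot: [0.08, 0.703, 0.08, -0.702]
wrist_force: [-4.1, -2.3, 7.0]
opening: 0.335
```

Call:
{"method": "servo_tool", "body": {
  "targets": [0,0,0,0,0,0,0,0,0,0,0,0,-5,0,0,0,-15,0,0,0],
  "fingers": 42
}}

```text
time_s: 9.7
eef_pos: [0.5131, 0.315, 0.0629]
eef_rot: [-0.081, -0.701, -0.08, 0.704]
wrist_force: [-0.3, 0.2, 0.3]
opening: 0.488
```

Call:
{"method": "servo_tool", "body": {
  "targets": [-30,0,0,0,-45,0,0,0,-45,0,0,0,-45,0,0,0,0,0,0,0]
}}

```text
time_s: 10.2
eef_pos: [0.5181, 0.3171, 0.2386]
eef_rot: [0.079, 0.708, 0.082, -0.697]
wrist_force: [0.5, -0.2, -0.4]
opening: 0.489
```

```bash
python3 -c "
from h import *
from bench import cams
o,M=st([514,-186,240],71.8)
im,dp=cams.camera('wrist');cv2.imwrite('pics/w5.png',im)
import pickle;pickle.dump((o,M,im,dp),open('w5.pkl','wb'))
P,p=wpts(o,M,dp)
rect(P,(.517,.317),(.1,.06),(.0145,.05),'cover')
rect(P,(.517,.317),(.06,.06),(.030,.05),'boss')
c=np.array([517.4,316.8]);print(c)
"
```

```text
t 10.2 pos [518.1 317.1 238.6] tilt z [-1.    -0.002 -0.015] yawy -76.93 F [ 0.5 -0.2 -0.4] op 0.489 q6 1.70
turn about tool x (rad) 0.546
shift after turn (tool x,y,z mm) [  -0.   479.2 -153.2]
cover 7185 [506.7 299.5] [120.8 179.2] 72.51 z 16.7
boss 1339 [538.  307.3] [ 31.7 117.4] 70.72 z 44.4
[517.4 316.8]
```

View pics/w5.png

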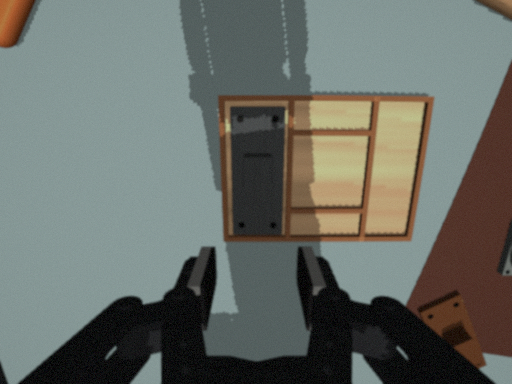

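Call:
{"method": "servo_tool", "body": {
  "targets": [0,35,8,0,0,47,11,0,0,47,11,0,0,47,11,0,0,47,11,0],
  "fingers": 70
}}

```text
time_s: 10.75
eef_pos: [0.5129, 0.0849, 0.2282]
eef_rot: [-0.08, -0.702, -0.081, 0.703]
wrist_force: [1.0, 0.4, -0.1]
opening: 0.819
```

Call:
{"method": "servo_tool", "body": {
  "targets": [0,47,11,0,0,47,11,0,0,47,11,0,0,47,11,0,0,43,11,0]
}}

```text
time_s: 11.25
eef_pos: [0.5116, -0.1529, 0.2283]
eef_rot: [-0.08, -0.702, -0.08, 0.703]
wrist_force: [0.5, 0.2, 0.5]
opening: 0.817
```

Call:
{"method": "servo_tool", "body": {
  "targets": [0,35,20,0.136,0,0,0,0.136,0,0,0,0.136,0,0,0,0.136,0,0,0,0]
}}

```text
time_s: 11.75
eef_pos: [0.5003, -0.1894, 0.2281]
eef_rot: [0.112, -0.698, 0.112, 0.699]
wrist_force: [-0.2, -0.1, -0.1]
opening: 0.818
```

```bash
python3 -c "
from h import *
from bench import cams
o,M=st([514,-186,36.5],71.8)
im,dp=cams.camera('wrist');cv2.imwrite('pics/w6.png',im)
import pickle;pickle.dump((o,M,im,dp),open('w6.pkl','wb'))
P,p=wpts(o,M,dp)
rect(P,(.522,-.189),(.1,.06),(.036,.055),'shaft')
rect(P,(.522,-.189),(.1,.06),(.026,.055),'shaft')
"
```

```text
t 11.75 pos [ 500.3 -189.4  228.1] tilt z [-1.    -0.     0.001] yawy -108.21 F [-0.2 -0.1 -0.1] op 0.818 q6 1.30
turn about tool x (rad) -0.000
shift after turn (tool x,y,z mm) [191.6  -7.4 -12.2]
shaft 2347 [ 513.9 -186.3] [ 50.3 170.1] 72.01 z 44.5
shaft 4491 [ 513.9 -186.3] [ 50.3 170.1] 72.01 z 37.0
```

View pics/w6.png

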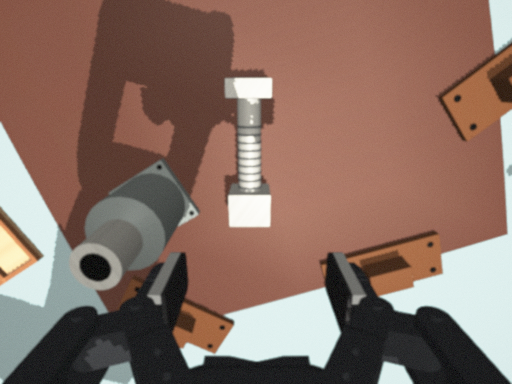

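```bash
python3 -c "
from h import *
import pickle
o,M,im,dp=pickle.load(open('w6.pkl','rb'))
cv2.imwrite('pics/w6c.png',cv2.resize(im[65:240,200:300],None,fx=3.4,fy=3.4))
P,p=wpts(o,M,dp)
w=(P-o['eef_pos'])@M*1000
h=P[...,2]
for z,n in(((.040,.05),'tops'),((.028,.038),'bar')):
  m=(h>z[0])&(h<z[1]);m[:65]=0;m[232:]=0;m[:,:215]=0;m[:,285:]=0
  q=w[m];r=cv2.minAreaRect(q[:,[1,2]].astype(np.float32));print(n,np.round(r[0],1),np.round(r[1],1),r[2],np.percentile(q[:,2],[.5,99.5]),np.percentile(q[:,1],[.5,99.5]))
"
```

```text
tops [ -7.2 -22.4] [148.2  44.1] 89.8804931640625 [-96.36756611  51.40796108] [-29.02962145  14.82510402]
bar [ -7.7 -30.6] [95.9 43.8] 89.20782470703125 [-78.43180103  17.06703543] [-24.91683939  10.62276763]
```

View pics/w6c.png

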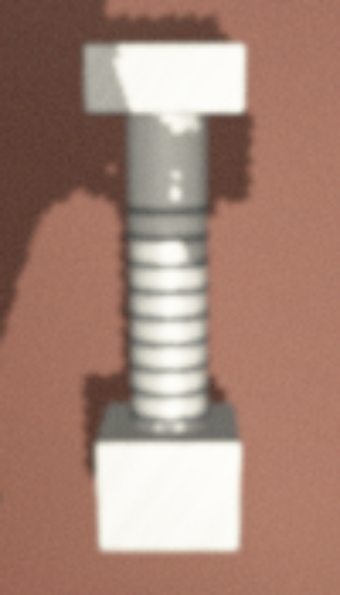

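Call:
{"method": "servo_tool", "body": {
  "targets": [30,-7,-13,0,45,0,0,0,45,0,0,0,35,0,0,0,15,0,0,0]
}}

```text
time_s: 12.3
eef_pos: [0.513, -0.1852, 0.055]
eef_rot: [0.111, -0.696, 0.109, 0.701]
wrist_force: [-1.0, 0.4, -0.4]
opening: 0.821
```

Call:
{"method": "servo_tool", "body": {
  "targets": [10,0,0,0,6,0,0,0,4,0,0,0,0,0,0,0,0,0,0,0]
}}

```text
time_s: 12.8
eef_pos: [0.5162, -0.1874, 0.0399]
eef_rot: [-0.111, 0.699, -0.112, -0.698]
wrist_force: [-0.3, -0.6, 0.5]
opening: 0.816
```

```bash
python3 -c "
from h import *
o,M=st([514,-186,36.5],71.8)"
```

```text
t 12.8 pos [ 516.2 -187.4   39.9] tilt z [-1.     0.    -0.002] yawy -108.10 F [-0.3 -0.6  0.5] op 0.816 q6 1.32
turn about tool x (rad) 0.002
shift after turn (tool x,y,z mm) [ 3.4 -0.6  2.6]
```

Call:
{"method": "servo_tool", "body": {
  "targets": [3,-0.5,2,0,0,0,0,0,0,0,0,0,0,0,0,0,0,0,0,0],
  "fingers": 40
}}

```text
time_s: 13.3
eef_pos: [0.5138, -0.1859, 0.0359]
eef_rot: [-0.111, 0.698, -0.111, -0.698]
wrist_force: [0.4, -0.4, 0.2]
opening: 0.47
```

Call:
{"method": "servo_tool", "body": {
  "targets": [0,0,0,0,0,0,0,0,0,0,0,0,0,0,0,0,0,0,0,0],
  "fingers": 0
}}

```text
time_s: 13.8
eef_pos: [0.5139, -0.1859, 0.0361]
eef_rot: [-0.111, 0.698, -0.111, -0.698]
wrist_force: [-0.3, 0.7, 5.2]
opening: 0.256
```

Call:
{"method": "servo_tool", "body": {
  "targets": [0,0,0,0,-5,0,0,0,-10,0,0,0,-15,0,0,0,0,0,0,0]
}}

```text
time_s: 14.3
eef_pos: [0.5153, -0.1868, 0.0684]
eef_rot: [-0.111, 0.7, -0.112, -0.697]
wrist_force: [0.9, 0.6, -4.9]
opening: 0.255
```

```bash
python3 -c "
from h import *
from bench import cams
o,M=st()
im,dp=cams.camera('side');cv2.imwrite('pics/s7.png',cv2.resize(im[150:300,170:350],None,fx=3.5,fy=3.5))"
```

```text
t 14.3 pos [ 515.3 -186.8   68.4] tilt z [-1.     0.001 -0.004] yawy -108.11 F [ 0.9  0.6 -4.9] op 0.255 q6 1.32
```

View pics/s7.png

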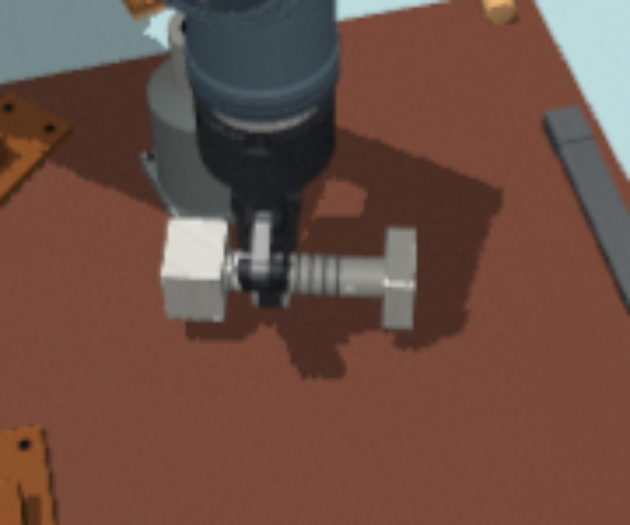

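Call:
{"method": "servo_tool", "body": {
  "targets": [-30,0,0,0,-45,0,0,0,-45,0,0,0,-35,0,0,-0.1,-12,0,0,-0.12]
}}

```text
time_s: 14.85
eef_pos: [0.5155, -0.1869, 0.2376]
eef_rot: [-0.031, 0.709, -0.034, -0.704]
wrist_force: [0.8, -0.2, -4.8]
opening: 0.256
```

Call:
{"method": "servo_tool", "body": {
  "targets": [0,0,0,-0.12,0,0,0,-0.12,0,-20,-7,-0.085,0,-40,-13,0,0,-45,-15,0]
}}

```text
time_s: 15.35
eef_pos: [0.5255, -0.0757, 0.2324]
eef_rot: [-0.08, -0.702, -0.08, 0.703]
wrist_force: [1.1, -0.1, -4.4]
opening: 0.254
```

Call:
{"method": "servo_tool", "body": {
  "targets": [0,-45,-15,0,0,-45,-15,0,0,-45,-15,0,0,-45,-14,0,0,-35,-11,0]
}}

```text
time_s: 15.85
eef_pos: [0.5445, 0.1521, 0.2324]
eef_rot: [-0.081, -0.702, -0.081, 0.703]
wrist_force: [0.3, -0.3, -4.3]
opening: 0.256
```

Call:
{"method": "servo_tool", "body": {
  "targets": [0,-10,-3,0,0,0,0,0,0,0,0,0,0,0,0,0,0,0,0,0]
}}

```text
time_s: 16.35
eef_pos: [0.546, 0.1584, 0.2328]
eef_rot: [-0.08, -0.703, -0.08, 0.703]
wrist_force: [0.2, 0.2, -4.9]
opening: 0.255
```

```bash
python3 -c "
from h import *
from bench import cams
o,M=st([545,159,100],-76.85)
im,dp=cams.camera('wrist');cv2.imwrite('pics/w8.png',im)
import pickle;pickle.dump((o,M,im,dp),open('w8.pkl','wb'))
P,p=wpts(o,M,dp);w=(P-o['eef_pos'])@M*1000
q=w[(w[...,0]>-14)&(w[...,0]<0)&(abs(w[...,1])<40)&(w[...,2]<-40)&(w[...,2]>-120)]
for q in (w[(w[...,0]>-14)&(w[...,0]<-2)&(abs(w[...,1])<40)&(w[...,2]<-45)&(w[...,2]>-120)],):
  print(len(q),np.percentile(q,[1,50,99],axis=0))"
```

```text
t 16.35 pos [546.  158.4 232.8] tilt z [-1.  0.  0.] yawy -77.01 F [ 0.2  0.2 -4.9] op 0.255 q6 1.42
turn about tool x (rad) -0.003
shift after turn (tool x,y,z mm) [132.8  -0.9   0.8]
6740 [[ -9.95629281 -21.75976863 -85.03727862]
 [ -8.43169196  -0.3433512  -76.45521696]
 [ -6.93150909  20.93139753 -67.10320999]]
```

View pics/w8.png

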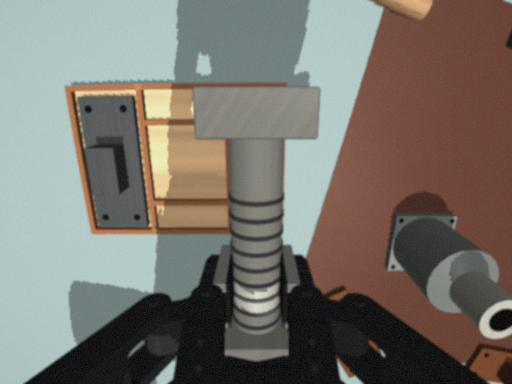

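Call:
{"method": "servo_tool", "body": {
  "targets": [30,-1,1.5,0,45,0,0,0,40,0,0,0,25,0,0,0,0,0,0,0]
}}

```text
time_s: 16.9
eef_pos: [0.5409, 0.1594, 0.0886]
eef_rot: [-0.08, -0.699, -0.08, 0.706]
wrist_force: [-0.6, -0.9, -4.5]
opening: 0.259
```

Call:
{"method": "servo_tool", "body": {
  "targets": [14,0,0,0,4,0,0,0,0,0,0,0,0,0,0,0,0,0,0,0]
}}

```text
time_s: 17.4
eef_pos: [0.5449, 0.1605, 0.0759]
eef_rot: [0.081, 0.703, 0.081, -0.702]
wrist_force: [0.3, -0.5, -3.9]
opening: 0.257
```

```bash
python3 -c "
from h import *
from bench import cams
o,M=st([544.1,158.7,42],-76.85)
im,dp=cams.camera('wrist');cv2.imwrite('pics/w9.png',im)
im,dp=cams.camera('top');cv2.imwrite('pics/t9.png',cv2.resize(im[110:300,50:220],None,fx=3,fy=3))"
```

```text
t 17.4 pos [544.9 160.5  75.9] tilt z [-1.     0.    -0.002] yawy -76.89 F [ 0.3 -0.5 -3.9] op 0.257 q6 1.42
turn about tool x (rad) -0.001
shift after turn (tool x,y,z mm) [33.9  1.6  1.3]
```

View pics/w9.png

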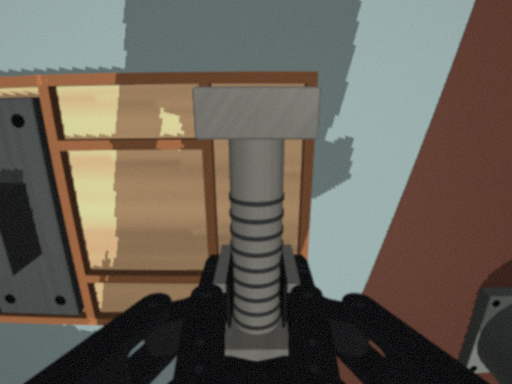

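View pics/t9.png

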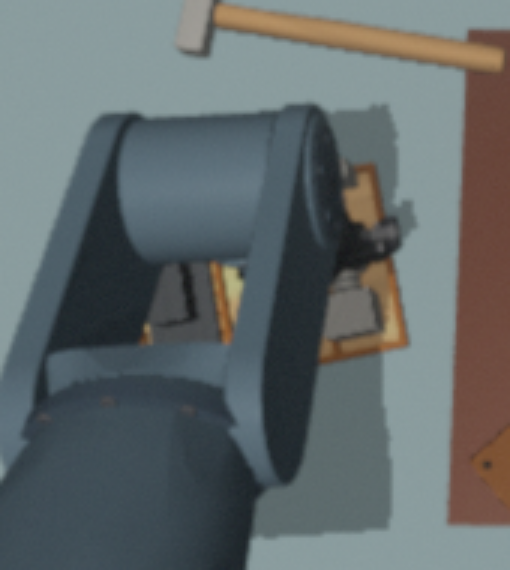

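```bash
python3 -c "
from h import *
from bench import telemetry
o,M=st()
P,p=wpts(o,M,np.ones((384,512),np.float32))
px=[(318,73),(306,83),(204,140),(213,140),(45,80),(60,140),(62,150),(208,150)]
c=onplane(px,p,.014)[:,:2]*1000
t=(c-[534.7,242.8])@R2(np.radians(13.15))
for a,b in zip(px,t): print(a,np.round(b,1))
s=o['eef_pos'][:2]*1000+M[:2,:]@np.array([0,-.4,-10]);print('shaft in tray',(s-[534.7,242.8])@R2(np.radians(13.15)))
"
```

```text
t 17.5 pos [544.7 160.5  75.6] tilt z [-1.     0.    -0.001] yawy -76.89 F [ 0.  -0.  -4.2] op 0.254 q6 1.42
(318, 73) [  84.7 -116. ]
(306, 83) [  79.4 -109.7]
(204, 140) [ 47.9 -51.7]
(213, 140) [ 47.9 -57. ]
(45, 80) [82.4 37. ]
(60, 140) [48.5 34.5]
(62, 150) [42.5 34.4]
(208, 150) [ 42.  -53.8]
shaft in tray [  1.01549767 -82.00437131]
```

Call:
{"method": "servo_tool", "body": {
  "targets": [8,1.3,0.5,0,10,0,0,0,8,0,0,0,3,0,0,0,0,0,0,0]
}}

```text
time_s: 18.0
eef_pos: [0.5432, 0.159, 0.0446]
eef_rot: [-0.081, -0.702, -0.081, 0.703]
wrist_force: [0.1, -0.8, -4.4]
opening: 0.259
```

Call:
{"method": "servo_tool", "body": {
  "targets": [1.5,0,0,0,1,0,0,0,1,0,0,0,0,0,0,0,0,0,0,0]
}}

```text
time_s: 18.5
eef_pos: [0.5441, 0.1591, 0.0424]
eef_rot: [0.081, 0.703, 0.081, -0.702]
wrist_force: [0.6, 0.3, -4.8]
opening: 0.256
```

```bash
python3 -c "
from h import *
o,M=st([544.1,158.7,42],-76.85)"
```

```text
t 18.5 pos [544.1 159.1  42.4] tilt z [-1.  0. -0.] yawy -76.89 F [ 0.6  0.3 -4.8] op 0.256 q6 1.42
turn about tool x (rad) -0.001
shift after turn (tool x,y,z mm) [0.4 0.4 0.1]
```

Call:
{"method": "servo_tool", "body": {
  "targets": [0.7,0.4,0,0,0.5,0,0,0,0,0,0,0,0,0,0,0,0,0,0,0]
}}

```text
time_s: 19.0
eef_pos: [0.5442, 0.1589, 0.0421]
eef_rot: [0.081, 0.703, 0.081, -0.702]
wrist_force: [-4.7, 0.8, 4.5]
opening: 0.256
```

Call:
{"method": "servo_tool", "body": {
  "targets": [0,0,0,0,0,0,0,0,0,0,0,0,-5,0,0,0,-15,0,0,0],
  "fingers": 34
}}

```text
time_s: 19.5
eef_pos: [0.5429, 0.1585, 0.0604]
eef_rot: [-0.081, -0.701, -0.081, 0.704]
wrist_force: [-0.5, -0.8, 0.1]
opening: 0.398
```

Call:
{"method": "servo_tool", "body": {
  "targets": [-30,0,0,0,-45,0,0,0,-45,0,0,0,-45,0,0,0,-15,0,0,0],
  "fingers": 75
}}

```text
time_s: 20.0
eef_pos: [0.5466, 0.1589, 0.2484]
eef_rot: [0.081, 0.706, 0.081, -0.699]
wrist_force: [0.9, -0.4, -0.0]
opening: 0.878
```

```bash
python3 -c "
from h import *
from bench import cams
import pickle
o,M=st([500,-64.3,300],-78)
im,dp=cams.camera('wrist');cv2.imwrite('pics/w10.png',im)
pickle.dump((o,M,im,dp),open('w10.pkl','wb'))
"
```

```text
t 20.0 pos [546.6 158.9 248.4] tilt z [-1.     0.002 -0.01 ] yawy -76.88 F [ 0.9 -0.4 -0. ] op 0.878 q6 1.42
turn about tool x (rad) 0.019
shift after turn (tool x,y,z mm) [-52.2 208.8  91.5]
```

View pics/w10.png

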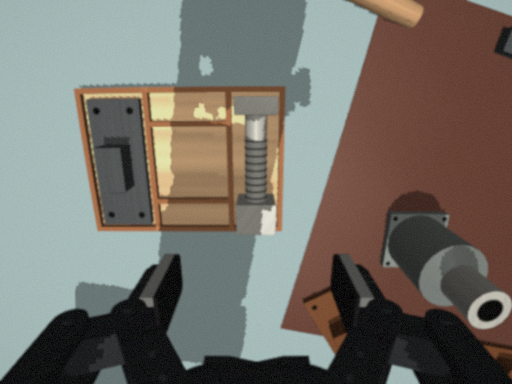

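```bash
python3 -c "
from h import *
import pickle
o,M,im,dp=pickle.load(open('w10.pkl','rb'))
P,p=wpts(o,M,dp)
T=P.copy();T[...,:2]=(P[...,:2]*1000-[534.7,242.8])@R2(np.radians(13.15));T[...,2]*=1000
for n,b in (('shaft',((-95,95),(-116,-52),(45,60))),('far',((40,95),(-116,-52),(45,60))),('near',((-95,-20),(-116,-52),(45,60))),('boss',((-60,60),(41,111),(38,50))),('plate',((-95,95),(38,114),(14.8,20)))):
  m=np.all([(T[...,i]>b[i][0])&(T[...,i]<b[i][1]) for i in range(3)],0);q=T[m]
  print(n,len(q),np.round(np.percentile(q,[.5,50,99.5],axis=0),1).tolist())
"
```

```text
shaft 2073 [[-74.0, -106.4, 45.5], [-42.1, -83.7, 50.5], [75.2, -61.6, 52.6]]
far 841 [[57.4, -107.4, 48.7], [66.5, -85.4, 50.6], [75.3, -63.6, 52.8]]
near 1232 [[-74.2, -104.5, 45.3], [-54.8, -83.1, 50.4], [-37.9, -61.5, 52.3]]
boss 1312 [[-21.7, 60.0, 38.4], [3.7, 73.8, 44.7], [27.3, 90.4, 46.7]]
plate 5186 [[-80.9, 38.5, 14.8], [28.2, 69.8, 16.6], [88.1, 113.5, 18.9]]
```

Call:
{"method": "servo_tool", "body": {
  "targets": [0,35,25,0,0,45,32,0,0,45,32,0,0,45,32,0,0,38,27,0]
}}

```text
time_s: 20.55
eef_pos: [0.4513, -0.0643, 0.2404]
eef_rot: [-0.081, -0.702, -0.081, 0.703]
wrist_force: [-0.1, -0.9, -0.4]
opening: 0.883
```

Call:
{"method": "servo_tool", "body": {
  "targets": [0,0,0,0,0,0,0,0,0,0,0,0,0,0,0,0,0,0,0,0]
}}

```text
time_s: 21.05
eef_pos: [0.4533, -0.0618, 0.2409]
eef_rot: [-0.081, -0.702, -0.082, 0.703]
wrist_force: [0.9, -0.7, 0.6]
opening: 0.881
```

```bash
python3 -c "
from h import *
from bench import cams
import pickle
o,M=st([500,-64.3,136],-77)
im,dp=cams.camera('wrist');cv2.imwrite('pics/w11.png',im)
pickle.dump((o,M,im,dp),open('w11.pkl','wb'))
P,p=wpts(o,M,dp)
rect(P,(.5,-.064),(.06,.06),(.142,.158),'neck top')
rect(P,(.5,-.064),(.06,.06),(.006,.018),'foot',cv2.cvtColor(im,cv2.COLOR_BGR2HSV)[...,1]<60)
"
```

```text
t 21.05 pos [453.3 -61.8 240.9] tilt z [-1. -0.  0.] yawy -76.76 F [ 0.9 -0.7  0.6] op 0.881 q6 0.94
turn about tool x (rad) 0.004
shift after turn (tool x,y,z mm) [104.9  13.  -45. ]
neck top 2658 [503.7 -66. ] [74.8 44.7] 30.67 z 150.8
foot 457 [527.  -59.9] [22.  76.8] 13.03 z 12.8
```

View pics/w11.png

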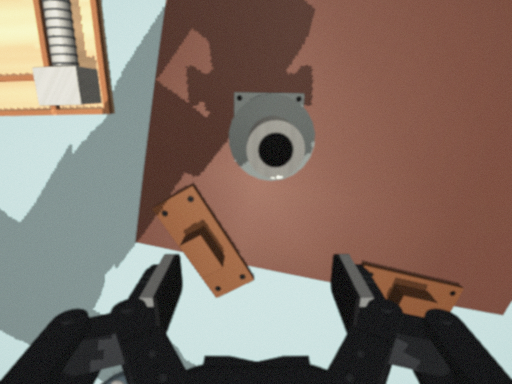

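```bash
python3 -c "
from h import *
import pickle
o,M,im,dp=pickle.load(open('w11.pkl','rb'))
P,p=wpts(o,M,dp)
g=cv2.cvtColor(im,cv2.COLOR_BGR2GRAY)
m=((g<40)&(np.indices(g.shape)[0]>120)&(np.indices(g.shape)[0]<180)&(abs(np.indices(g.shape)[1]-275)<25)).astype(np.uint8)
n,l,s,c=cv2.connectedComponentsWithStats(m);k=1+s[1:,4].argmax();print(c[k],s[k])
print(onplane([c[k],(275,150)],p,.150)*1000)
m=(P[...,2]>.147)&(P[...,2]<.155);m[:110]=0;m[190:]=0;m[:,:230]=0;m[:,320:]=0
q=P[m][:,:2]*1000;print(cv2.minEnclosingCircle(q.astype(np.float32)),q.mean(0))
"
```

```text
[275.18905473 149.6119403 ] [260 134  32  32 804]
[[501.01901754 -63.80872353 150.        ]
 [500.73092907 -63.74815366 150.        ]]
((501.1199645996094, -64.29943084716797), 20.12285614013672) [501.65718182 -63.80477871]
```

Call:
{"method": "servo_tool", "body": {
  "targets": [0,6,-20,0,0,7,-25,0,20,0,-0.5,0,30,0,0,0,20,0,0,0]
}}

```text
time_s: 21.6
eef_pos: [0.5, -0.0643, 0.1692]
eef_rot: [-0.081, -0.702, -0.082, 0.703]
wrist_force: [-1.0, 0.2, -1.5]
opening: 0.878
```

Call:
{"method": "servo_tool", "body": {
  "targets": [15,0,0,0,10,0,0,0,0,0,0,0,0,0,0,0,0,0,0,0]
}}

```text
time_s: 22.1
eef_pos: [0.5011, -0.0655, 0.1471]
eef_rot: [0.081, 0.703, 0.081, -0.702]
wrist_force: [0.5, 0.3, -0.6]
opening: 0.877
```

```bash
python3 -c "
from h import *
from bench import cams
o,M=st([500.8,-64,137],-76.8)
im,dp=cams.camera('wrist');cv2.imwrite('pics/w12.png',im)"
```

```text
t 22.1 pos [501.1 -65.5 147.1] tilt z [-1.     0.001 -0.002] yawy -76.87 F [ 0.5  0.3 -0.6] op 0.877 q6 0.98
turn about tool x (rad) -0.001
shift after turn (tool x,y,z mm) [10.1 -1.5 -0.1]
```

View pics/w12.png

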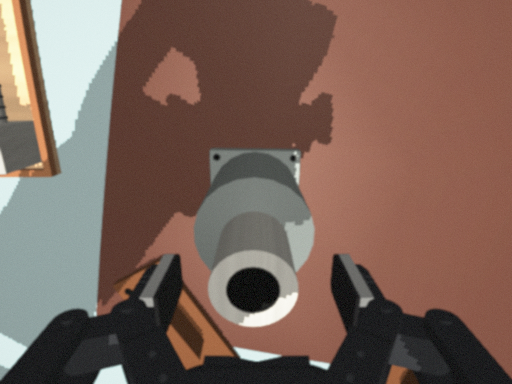

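Call:
{"method": "servo_tool", "body": {
  "targets": [5,-1.5,0,0,5,0,0,0,0,0,0,0,0,0,0,0,0,0,0,0]
}}

```text
time_s: 22.65
eef_pos: [0.5, -0.0639, 0.1361]
eef_rot: [0.081, 0.702, 0.081, -0.702]
wrist_force: [0.5, 0.3, -0.0]
opening: 0.877
```

Call:
{"method": "servo_tool", "body": {
  "targets": [0,0,0,0,0,0,0,0,0,0,0,0,0,0,0,0,0,0,0,0],
  "fingers": 0
}}

```text
time_s: 23.15
eef_pos: [0.5003, -0.0641, 0.1364]
eef_rot: [0.081, 0.703, 0.081, -0.702]
wrist_force: [0.5, -1.0, 2.3]
opening: 0.454
```

Call:
{"method": "servo_tool", "body": {
  "targets": [0,0,0,0,0,0,0,0,-2,0,0,0,-4,0,0,0,-6,0,0,0]
}}

```text
time_s: 23.65
eef_pos: [0.4988, -0.0633, 0.1471]
eef_rot: [-0.08, -0.701, -0.081, 0.703]
wrist_force: [0.8, 0.2, -6.0]
opening: 0.454
```

```bash
python3 -c "
from h import *
from bench import cams
o,M=st()
im,dp=cams.camera('side');cv2.imwrite('pics/s13.png',cv2.resize(im[90:250,150:330],None,fx=3.5,fy=3.5))"
```

```text
t 23.65 pos [498.8 -63.3 147.1] tilt z [-1.    -0.002  0.003] yawy -76.89 F [ 0.8  0.2 -6. ] op 0.454 q6 0.98
```

View pics/s13.png

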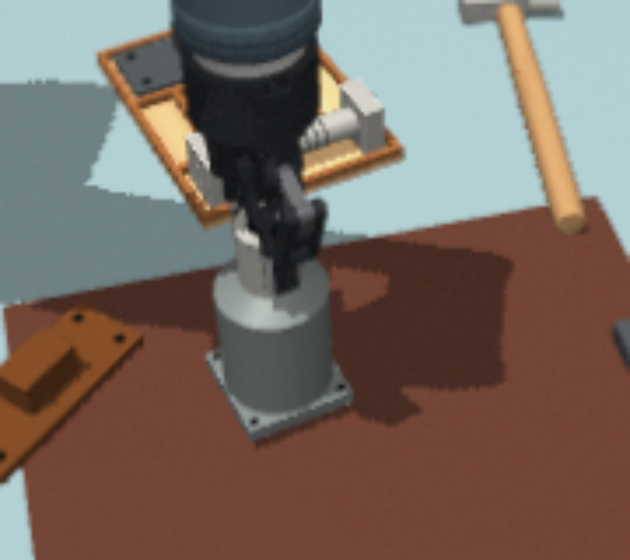

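Call:
{"method": "servo_tool", "body": {
  "targets": [-10,0,0,0,-20,0,0,0,-25,0,0,0,-22,0,0,0,-10,0,0,0]
}}

```text
time_s: 24.2
eef_pos: [0.501, -0.0642, 0.2379]
eef_rot: [0.081, 0.704, 0.08, -0.701]
wrist_force: [1.2, -0.0, -5.2]
opening: 0.456
```

Call:
{"method": "servo_tool", "body": {
  "targets": [0,-12,-4,0,0,-24,-9,0,0,-30,-11,0,0,-30,-11,0,0,-30,-11,0]
}}

```text
time_s: 24.7
eef_pos: [0.5151, 0.0713, 0.2335]
eef_rot: [-0.08, -0.702, -0.081, 0.703]
wrist_force: [0.2, -0.5, -6.0]
opening: 0.451
```

Call:
{"method": "servo_tool", "body": {
  "targets": [0,-30,-11,0,0,-30,-11,0,0,-30,-11,0,0,-27,-10,0,0,-22,-8,0]
}}

```text
time_s: 25.2
eef_pos: [0.533, 0.2186, 0.2332]
eef_rot: [-0.081, -0.701, -0.081, 0.703]
wrist_force: [1.4, -0.4, -5.3]
opening: 0.456
```

Call:
{"method": "servo_tool", "body": {
  "targets": [0,-12,-4,0,0,-6,-2,0,0,0,0,0,0,0,0,0,0,0,0,0]
}}

```text
time_s: 25.7
eef_pos: [0.5361, 0.2341, 0.235]
eef_rot: [-0.08, -0.702, -0.08, 0.703]
wrist_force: [-0.2, -0.3, -5.8]
opening: 0.455
```

```bash
python3 -c "
from h import *
from bench import cams
import pickle
o,M=st([536,235,142],-76.85)
im,dp=cams.camera('wrist');cv2.imwrite('pics/w14.png',im)
pickle.dump((o,M,im,dp),open('w14.pkl','wb'))
im,dp=cams.camera('side');cv2.imwrite('pics/s14.png',cv2.resize(im[30:190,130:330],None,fx=3.5,fy=3.5))"
```

```text
t 25.7 pos [536.1 234.1 235. ] tilt z [-1.  0.  0.] yawy -76.96 F [-0.2 -0.3 -5.8] op 0.455 q6 1.55
turn about tool x (rad) -0.002
shift after turn (tool x,y,z mm) [93.  -1.  -0.1]
```

View pics/w14.png

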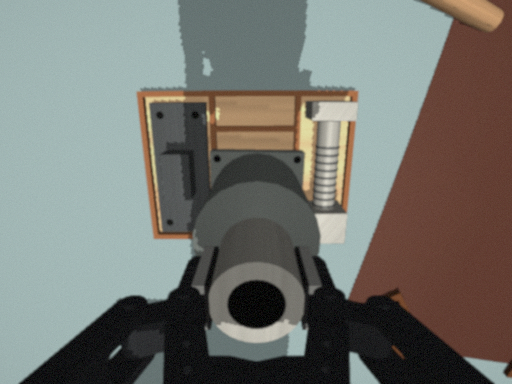

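View pics/s14.png

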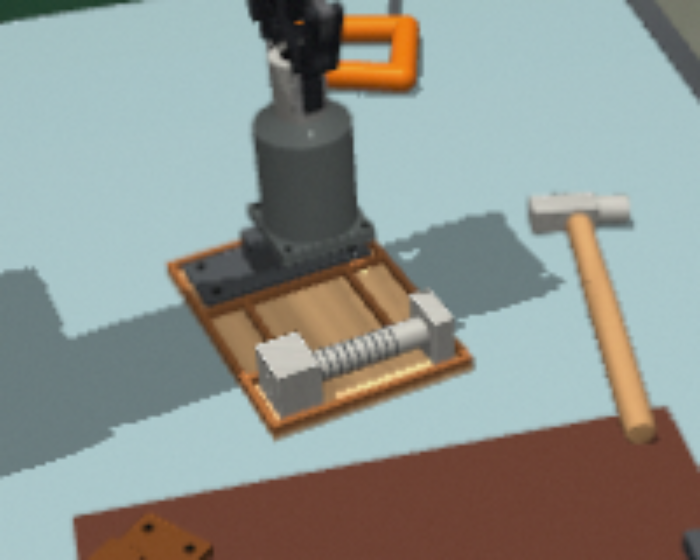

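```bash
python3 -c "
from h import *
import pickle
o,M,im,dp=pickle.load(open('w14.pkl','rb'))
P,p=wpts(o,M,dp);w=(P-o['eef_pos'])@M*1000
m=(w[...,0]>116)&(w[...,0]<134)&(abs(w[...,1])<50)&(w[...,2]<0);q=w[m]
print(np.median(q[:,0]),np.percentile(q[:,1],[.5,99.5]),q[:,2].min(), cv2.minAreaRect(q[:,[1,2]].astype(np.float32)))
px=[(138,93),(357,92),(296,128),(213,128)]
c=onplane(px,p,.014)[:,:2]*1000
for a,b in zip(px,(c-[534.7,242.8])@R2(np.radians(13.15))): print(a,np.round(b,1))
"
```

```text
123.98353546206496 [-37.42713563  38.19530384] -39.9879660925451 ((0.3479118347167969, -24.941879272460938), (30.56114959716797, 76.3963623046875), 89.16111755371094)
(138, 93) [ 83.3 116.6]
(357, 92) [  84.4 -114.8]
(296, 128) [ 46.5 -51.8]
(213, 128) [46.4 38.4]
```

Call:
{"method": "servo_tool", "body": {
  "targets": [10,-1.3,1,0,20,0,0,0,20,0,0,0,12,0,0,0,4,0,0,0]
}}

```text
time_s: 26.3
eef_pos: [0.5336, 0.2357, 0.1669]
eef_rot: [-0.081, -0.701, -0.08, 0.704]
wrist_force: [0.6, 0.8, -6.5]
opening: 0.458
```

Call:
{"method": "servo_tool", "body": {
  "targets": [0,0,0,0,0,0,0,0,0,0,0,0,0,0,0,0,0,0,0,0]
}}

```text
time_s: 26.8
eef_pos: [0.5351, 0.2362, 0.1697]
eef_rot: [0.081, 0.703, 0.081, -0.702]
wrist_force: [-0.3, -0.9, -5.2]
opening: 0.455
```

```bash
python3 -c "
from h import *
from bench import cams
import pickle
o,M=st([535.5,235.2,142.5],-76.85)
im,dp=cams.camera('wrist');cv2.imwrite('pics/w15.png',im)
im,dp=cams.camera('side');cv2.imwrite('pics/s15.png',cv2.resize(im[50:180,150:290],None,fx=4.5,fy=4.5))"
```

```text
t 26.8 pos [535.1 236.2 169.7] tilt z [-1.     0.    -0.001] yawy -76.89 F [-0.3 -0.9 -5.2] op 0.455 q6 1.55
turn about tool x (rad) -0.001
shift after turn (tool x,y,z mm) [27.2  1.1 -0.1]
```

View pics/w15.png

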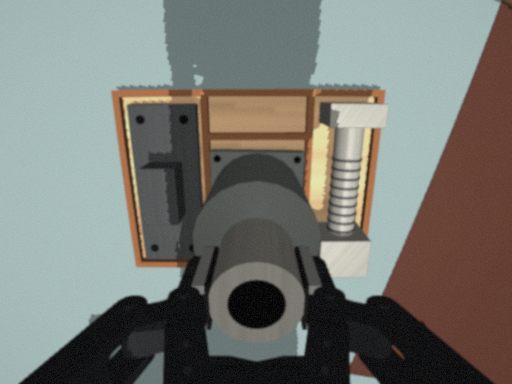

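View pics/s15.png

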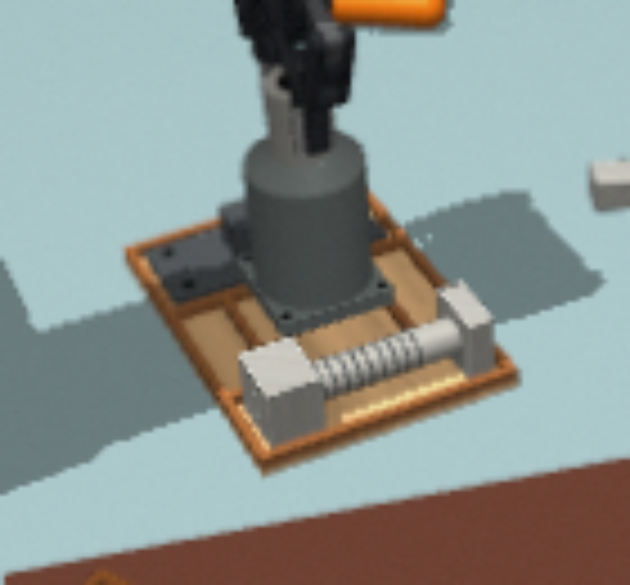

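Call:
{"method": "servo_tool", "body": {
  "targets": [6,0.5,0,0,8,0,0,0,5,0,0,0,2,0,0,0,0,0,0,0]
}}

```text
time_s: 27.4
eef_pos: [0.5345, 0.2355, 0.1473]
eef_rot: [-0.081, -0.702, -0.081, 0.703]
wrist_force: [-0.2, 0.2, -5.3]
opening: 0.451
```

Call:
{"method": "servo_tool", "body": {
  "targets": [1,0,0,0,1,0,0,0,1,0,0,0,0,0,0,0,0,0,0,0]
}}

```text
time_s: 27.9
eef_pos: [0.535, 0.2356, 0.1451]
eef_rot: [0.081, 0.703, 0.081, -0.702]
wrist_force: [0.1, 0.9, -5.8]
opening: 0.454
```

```bash
python3 -c "
from h import *
o,M=st([535.5,235.2,142.5],-76.85)"
```

```text
t 27.9 pos [535.  235.6 145.1] tilt z [-1. -0. -0.] yawy -76.89 F [ 0.1  0.9 -5.8] op 0.454 q6 1.55
turn about tool x (rad) -0.001
shift after turn (tool x,y,z mm) [ 2.6  0.6 -0.4]
```

Call:
{"method": "servo_tool", "body": {
  "targets": [0.7,0,0,0,0.7,0,0,0,0.7,0,0,0,0.3,0,0,0,0,0,0,0]
}}

```text
time_s: 28.4
eef_pos: [0.5349, 0.2356, 0.1426]
eef_rot: [-0.081, -0.702, -0.081, 0.703]
wrist_force: [0.8, 0.7, -6.5]
opening: 0.454
```

Call:
{"method": "servo_tool", "body": {
  "targets": [0.4,0,0,0,0.3,0,0,0,0,0,0,0,0,0,0,0,0,0,0,0]
}}

```text
time_s: 28.9
eef_pos: [0.5351, 0.2357, 0.1425]
eef_rot: [0.081, 0.703, 0.081, -0.702]
wrist_force: [-1.2, -0.8, 1.1]
opening: 0.459
```

Call:
{"method": "servo_tool", "body": {
  "targets": [0,0,0,0,0,0,0,0,0,0,0,0,0,0,0,0,0,0,0,0],
  "fingers": 80
}}

```text
time_s: 29.4
eef_pos: [0.5351, 0.2357, 0.1421]
eef_rot: [0.081, 0.703, 0.081, -0.702]
wrist_force: [-0.3, -0.5, 0.1]
opening: 0.934
```

Call:
{"method": "servo_tool", "body": {
  "targets": [-10,0,0,0,-25,0,0,0,-30,0,0,0,-30,0,0,0,-25,0,0,0]
}}

```text
time_s: 29.9
eef_pos: [0.5353, 0.2358, 0.2647]
eef_rot: [0.081, 0.703, 0.081, -0.702]
wrist_force: [0.8, -0.4, -0.8]
opening: 0.938
```

Call:
{"method": "servo_tool", "body": {
  "targets": [0,40,20,0,0,45,20,0,0,45,20,0,0,45,20,0,0,30,20,0]
}}

```text
time_s: 30.4
eef_pos: [0.4838, 0.0108, 0.2631]
eef_rot: [0.081, 0.703, 0.08, -0.702]
wrist_force: [0.9, -0.5, 0.5]
opening: 0.94
```

Call:
{"method": "servo_tool", "body": {
  "targets": [0,40,20,0,0,45,20,0,0,45,20,0,0,45,0,0,0,0,0,0]
}}

```text
time_s: 30.9
eef_pos: [0.4657, -0.1758, 0.2632]
eef_rot: [0.08, 0.703, 0.078, -0.702]
wrist_force: [0.9, 0.8, 0.0]
opening: 0.935
```

```bash
python3 -c "
from h import *
from bench import cams
o,M=st()
im,dp=cams.camera('side');cv2.imwrite('pics/s16.png',cv2.resize(im[50:180,150:330],None,fx=4,fy=4))
im,dp=cams.camera('top');cv2.imwrite('pics/t16.png',cv2.resize(im[80:300,50:350],None,fx=2.6,fy=2.6))
p=cams.camera_params('top');P=pts(dp,p)
T=P.copy();T[...,:2]=(P[...,:2]*1000-[534.7,242.8])@R2(np.radians(13.15));T[...,2]*=1000
for n,b in (('shaft',((-95,95),(-116,-52),(45,60))),('boss',((-60,60),(41,111),(38,50))),('neck',((-60,60),(-60,40),(150,162))),('foot',((-60,60),(-60,40),(15.5,22)))):
  m=np.all([(T[...,i]>b[i][0])&(T[...,i]<b[i][1]) for i in range(3)],0);q=T[m]
  r=cv2.minAreaRect(q[:,:2].astype(np.float32)) if len(q) else 0
  print(n,len(q),r,np.median(q[:,2]) if len(q) else 0)
"
```

```text
t 30.9 pos [ 465.7 -175.8  263.2] tilt z [-1.     0.003 -0.001] yawy -77.21 F [0.9 0.8 0. ] op 0.935 q6 0.75
shaft 361 ((0.1192474365234375, -83.80032348632812), (150.0675048828125, 44.17884063720703), 0.01161804050207138) 50.50102458579373
boss 240 ((-0.9890193939208984, 75.18645477294922), (50.03511428833008, 32.3249397277832), 1.9158039093017578) 44.71672240715998
neck 248 ((-0.13187003135681152, -7.743743896484375), (39.39206314086914, 39.1247673034668), 49.89906692504883) 156.58567200135028
foot 227 ((4.107261657714844, -8.686317443847656), (96.15441131591797, 108.81167602539062), 89.65484619140625) 17.71547639347053
```

View pics/s16.png

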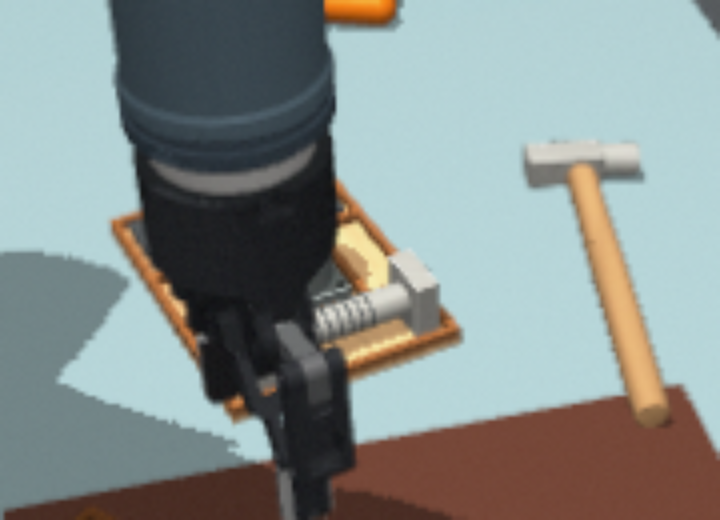

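View pics/t16.png

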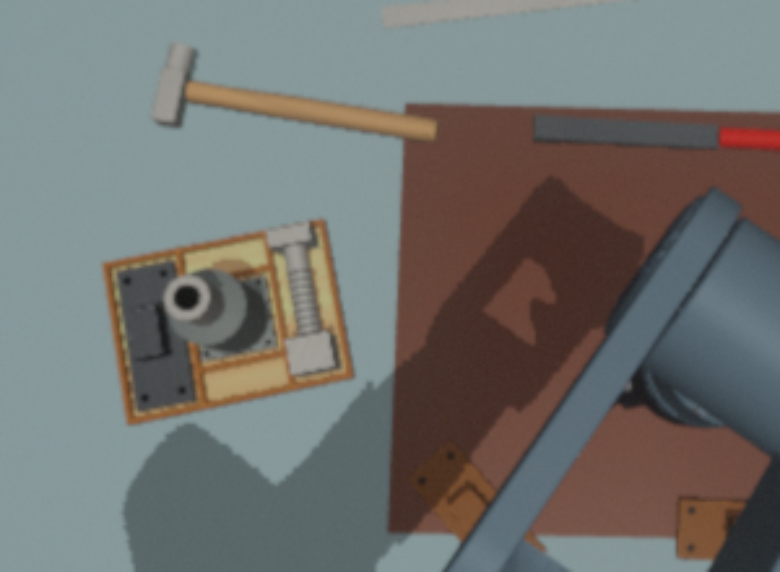

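```bash
python3 -c "
from bench import workorder,telemetry
print(workorder.hand_in(), telemetry.get_obs()['time_s'])"
```

```text
the job is handed in; nothing more can be done
the job is handed in; nothing more can be done
```

All three vice parts are in their pockets. I placed the cover first, then the shaft, then stood the housing in the middle pocket. I handed in at about 31 s of the 72 s allowed.

- **Positions:** the last top-camera check put each part within about 1 mm of its pocket centre, in the tray frame:
  - The shaft is at (0.1, -83.8) mm, with its top at 50.5 mm.
  - The cover boss is at (-1, 75.2) mm, with its top at 44.7 mm.
  - The housing neck is at (-0.1, -7.7) mm, with its top at 156.6 mm, so it is upright on the tray floor.
- **Housing handling:** I lowered it in sub-millimetre steps until the wrist force showed it touching the floor, then let go. The wrist force readings stayed in single digits of newtons throughout.
- **Other items:** the hammer, the file and the three brown look-alikes were not touched. The arm finished clear of everything.
- **Checks that disagreed or failed:**
  - The side-camera fit of the tray was about 4–6 mm off the top-camera fit, because it also saw the tray's outer faces. I used the top-camera fit, which the wrist views matched to about 1–3 mm.
  - In the last side picture the gripper hid the housing, so its final check rests on the top camera alone.
  - My final measurement of the housing's foot picked up tray pixels and could not be used; the neck position and height stand in for it.

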